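# Load a bar specimen under the sprung hold-down against the end gauge

## Task

Pick up the long plain aluminium bar and load it into the grey fixture: slide it along the lane so that its end pushes the sprung hold-down arm up, and on beneath the arm until it has pushed the sprung gauge pad at the end of the lane part-way in, without driving the pad hard onto its stop or forcing the arm. Let go and leave the bar lying flat in the lane, straight, clamped by the arm and bearing on the pad; do not disturb the other things on the bench.

Things in the scene. Friction and masses are not known exactly. Their poses are not given: they have to be found in the camera images.
- bar_centre (a point): Centre of the loose aluminium bar: 130 mm long (its x), 24 wide (y), 14 thick (z), 0.12 kg, ends alike. The point is half-way up, 7 mm above its underside. It lies on the bench in one of three spots in a row, long axis roughly away from the robot; a short block and a thin waisted strip lie in the other two.
- bar: The same loose bar; origin at the centre of its underside, axes as for bar_centre.
- fixture: Fixed grey steel fixture. Origin: centre of its underside, on the bench; the lane runs along its +x, the way the bar goes in (roughly away from the robot). Base plate 260 (x) by 110 (y), 12 mm high. On it along y = 0 a raised lane 18 mm wide, x = -130 to 55 mm, top 24 mm above the bench: the bar slides on it. Pillars at x = 115, y = +-30, 74 mm high, carry the arm's pivot.
- hold_down: Sprung steel hold-down arm hinged on the fixture, 20 mm wide at the nose, pointing back along the lane (-x) from its pivot. Origin on the pivot (fixture x = 115, z = 62 mm; arm's top there 71 mm); axes as the fixture's when at rest. Its spring presses the nose down with 9 N at rest, about 10.5 N on the bar; it lifts up to 0.7 rad and springs back.
- nose (a point): Lowest point of the arm's round nose (radius 6 mm); at rest at fixture x = 20 mm, 8 mm above the lane. From it a lip slopes up at 18 degrees towards the operator to x = -16, 19 mm above the lane; the end of a bar slid along the lane meets it and lifts the arm (a push of 10 to 25 N if the bar is not also pressed down); then it slides with a steady drag of 4 to 10 N (friction varies).
- gauge: End gauge beyond the nose. Origin: its slideway at fixture x = 93, z = 12 mm (does not tell where the pad is). A hand-set, unmeasured carriage on it holds a steel pad facing down the lane. Pad's free face: anywhere from fixture x = 45 to 75 mm. Its spring starts at 3 N, grows 0.5 N per mm; hard stop after 3 mm, at 4.5 N; over 12 N harms it. Too weak to push the bar out from under the arm.
- dogbone: Bystander: thin waisted aluminium strip, 152 by 24 by 8 mm.
- stub: Bystander: short aluminium block, 55 by 24 by 14 mm.
- cups: Bystander: stack of white cups, about 135 mm high.
- cups2: Bystander: short stack of white cups, about 97 mm high.
- screwdriver: Bystander: screwdriver.
- weight: Bystander: brass weight with a knob, 44 mm across, 56 mm high.
- jar: Bystander: jar, 56 mm across, 90 mm high.
- lane_mouth (a point): Point on the lane's top at fixture x = -12 mm, where the guide cheeks begin: 33 mm apart here, narrowing to 27 mm at x = 8 and on to x = 50 mm, 8 mm higher than the lane. Before this point the lane is open above and at both sides.
Not all that is in view belongs to the job. What is shaped like the bar but yellow is not meant.

How it is judged:
On the way, in this order (a step that is already met when the one before it is completed fails the run):
1. the bar's end has lifted the hold-down arm and is beneath its nose, the gauge pad not yet reached (z of nose in the frame of fixture above 0.036 m and contact force between hold_down and bar above 1 N and x of bar_centre in the frame of fixture above -0.05 m and contact force between gauge and bar below 0.5 N), for 0.05 s.
2. the bar bears on the sprung gauge pad (contact force between gauge and bar above 2.5 N), for 0.2 s.
At the end, for the whole second after the job is handed in: Bar released, at rest, flat in the lane (within 4 mm of its middle line, height 28 to 34 mm, 0.06 rad straight, tilt under 0.04), arm's nose 35.5 to 40.5 mm high, pressing on it over 3 N, bar's end bearing on the sprung pad over 2.5 N (z of nose in the frame of fixture between 0.0355 and 0.0405 m and contact force between hold_down and bar above 3 N and contact force between gauge and bar above 2.5 N and y of bar_centre in the frame of fixture between -0.004 and 0.004 m and z of bar_centre in the frame of fixture between 0.028 and 0.034 m and angle between the x axis of bar and the x axis of fixture, either way round below 0.06 rad and angle between bar's own z axis and vertical below 0.04 rad and linear speed of bar below 0.01 m/s); the robot touches nothing.
It fails at once if the gauge pad is driven hard onto its stop (more than 12 N on it) (contact force between gauge and bar above 12 N).
It fails at once if the hold-down arm is forced (more than 40 N between it and the bar) (contact force between hold_down and bar above 40 N).
It fails at once if a bystander is moved by more than 25 mm (distance of any of dogbone, stub, cups, cups2, screwdriver, weight, jar from where it was at the start of the episode above 0.025 m).
It also fails if it takes over 72 s, if anything falls off the work surface, if the arm or the gripper's body presses on something with over 40 N, if the wrist force passes 120 N, or if a joint passes its speed limit or range.

## Robot

A 7-joint arm with a two-finger parallel gripper is mounted at the origin on the work surface. World frame = base frame: x ahead of the robot, y to its left, z up, the work surface at z = 0. Lengths are in m, angles in rad, forces in N, time in s.
With the tool pointing down it reaches from about 0.4 to 0.9 m from the base axis. Payload 5.5 kg.
Tool frame: the origin (TCP) lies midway between the tips of the shut fingers; the grasp point (between the pads) lies 19 mm behind it; z points along the fingers, y is the line along which they close (so a half turn about z gives the same grasp; the last joint's range is limited). The gripper opens to 92 mm and grips with 3 to 60 N. Pads are 19 mm wide; open, the fingers measure 130 mm over their backs; the gripper's body (75 mm by 190 mm) begins 47 mm behind the grasp point.
Start: joints at [-0.982, 0.501, -0.427, 1.55, 0.221, 1.138, -0.21], TCP at [0.208, 0.616, 0.227] pointing down, gripper open.
Joint ranges: [-2.88, 2.88], [-0.31, 2.03], [-1.54, 1.56], [0.2, 2.42], [-1.41, 4.55], [0.19, 2.02], [-2.57, 2.57]. Speed limits (rad/s): [2.57, 2.57, 3.14, 3.14, 3.14, 3.14, 3.14].

## Interface

Orientations are given as a unit quaternion [x, y, z, w].
In Python, from plant import manip gives the robot as it stands.
- The arm moves only by the tool arm_command, never from a script. Its argument "increments" is a list that holds one entry, the list of rows, each a list of 5 numbers: the shift along the tool's x, y, z in m, then the turn about the tool's z in rad, then the finger opening in m, from 0 to 0.0918. A call has 1 to 20 rows; each row shifts and turns the commanded pose from where the row before left it, along the tool's axes as they then stand; what a row does not reach is not made up. A row lasts 1/8 s, in which the tool goes at most 62.5 mm and 10.7 degrees, less where a joint would pass 70% of its speed; a pose out of reach is approached as far as the arm can. A call is refused whole if a number of a shift passes 0.0625 or a number of a turn 0.188, either way. A call with a gripper value outside its range is refused whole. The fingers move at their own pace and stop on an object; "newtons" is the grip in N (left out, the last holds). Time passes only in rows, so rows that do not move let the fingers close. It gives the time, the measured TCP pose, the force, the opening and the grip force at its end, in the units of the state.
- manip.observe(): the state, without advancing time (a new reading comes with each control period).
- manip.grab_frame(name): name is "scene" or "top" or "wrist"; returns the picture (420x560x3 uint8, blue, green, red); there is no depth.
- manip.camera_info(name): a dict with "mtx" (3x3 intrinsics, pixels), "world_to_cam" (4x4, takes a point from world to camera coordinates). Camera axes: x right, y down, z forward; pixel columns grow to the right and rows downward; lengths in m; the calibration is good to about 2 mm. A picture is of the moment at which its call begins: read the wrist's pose just before it. camera_info takes no time and is no camera call; for the wrist camera it gives the pose at the moment of the call.
- manip.finish_job(): hands the job in; it is judged then, once.
Trained networks look in the newest picture that a camera, given by its name, has taken for a name from the list of things; names that differ only in an ending like _2 or _b are one class to them, and where a whole thing is asked for, a point or a joint stands for the part that bears it (a point fixed in the world has none). Each returns a list of dicts, best first, with "confidence" (0 to 1); they miss things now and then, are a little off and sometimes report something else, mostly with a low value. They report only what shows in the picture. A call takes as long as a camera call. They do not tell look-alikes from the thing itself.
- manip.boxes_of(camera, query): "location" ([column, row] as shares, 0 to 1, of the picture: columns of its width, rows of its height, amid what is visible of it).
The state is a dict: "time": time; "joint_pos": joint angles; "qd": joint speeds; "joint_torque": joint torques, N m; "eef_pos": TCP position; "orientation": TCP orientation; "contact_force": force on the tool from outside, world axes, zero at the start; "wrist_torque": the same for the moment, N m; "gripper_width": finger opening in m; "finger_force": force on a finger pad.
Only numpy, scipy, OpenCV 4.12 (cv2) and the standard library are available. Lean on these libraries where they do the work, as an engineer would, in place of code of your own. Each camera call takes 0.05 s, during which the arm holds its last target. There are 200 camera calls.

## Working session

There is one attempt and no reset: what is moved stays moved. The work goes in short steps, Python scripts to look and compute and a tool call to move; the robot and the scene stay as the last step left them, time stands still between calls to the robot, and variables do not carry over. Pictures are saved under pics/ and viewed, at most 10 in all, crops included, and the job is handed in when it is done.

Besides the shell and the picture viewer there is one more tool, called after "Request:" as name(argument=value, ...), one argument or row to a line, values as JSON. arm_command: Moves the arm, as the interface text tells. Its arguments: {"type":"object","properties":{"increments":{"type":"array","items":{"type":"array","items":{"type":"array","items":{"type":"number"}}}},"newtons":{"type":"number"}},"required":["increments"]}

```bash
mkdir -p pics; python3 - <<'E'
from plant import manip
import cv2,numpy as np
s=manip.observe();print({k:np.round(v,3).tolist() for k,v in s.items()})
a=manip.grab_frame("scene");b=manip.grab_frame("top")
cv2.imwrite("pics/scene.png",a);cv2.imwrite("pics/top.png",b)
for c in("scene","top"):
    i=manip.camera_info(c);print(c,np.round(i["mtx"],1).tolist(),np.round(i["world_to_cam"],3).tolist())
    for q in("bar","fixture","nose","hold_down","lane_mouth","stub","dogbone","gauge"):
        print(q,[(np.round(np.array(d["location"])*[560,420],1).tolist(),round(d["confidence"],2)) for d in manip.boxes_of(c,q)][:3])
E
```

```text
{'time': 0.0, 'joint_pos': [-0.982, 0.502, -0.427, 1.551, 0.221, 1.138, -0.21], 'qd': [-0.0, -0.002, -0.0, -0.001, 0.001, 0.0, 0.0], 'joint_torque': [0.0, -56.661, -5.816, -27.911, -0.068, 0.031, 0.0], 'eef_pos': [0.208, 0.615, 0.226], 'orientation': [0.162, 0.987, -0.001, -0.0], 'contact_force': [0.096, -0.243, -0.653], 'wrist_torque': [0.003, 0.007, -0.017], 'finger_force': 0.0, 'gripper_width': 0.092}
scene [[428.7, 0.0, 280.9], [0.0, 428.7, 206.9], [0.0, 0.0, 1.0]] [[-0.699, 0.714, 0.023, 0.341], [0.416, 0.433, -0.8, -0.193], [-0.581, -0.55, -0.6, 1.437], [0.0, 0.0, 0.0, 1.0]]
bar [([205.8, 188.3], 0.82), ([261.3, 171.3], 0.76), ([303.3, 195.3], 0.74)]
fixture [([266.6, 267.6], 0.55)]
nose [([248.8, 261.7], 0.89), ([268.5, 265.9], 0.57), ([128.0, 173.7], 0.55)]
hold_down [([249.6, 261.0], 0.6), ([130.9, 173.1], 0.19)]
lane_mouth [([269.9, 265.0], 0.56)]
stub [([244.7, 200.8], 0.46)]
dogbone [([189.8, 168.6], 0.61)]
gauge [([247.1, 273.9], 0.55)]
top [[471.5, 0.0, 276.3], [0.0, 471.5, 205.3], [0.0, 0.0, 1.0]] [[-0.024, -1.0, 0.005, 0.047], [-0.998, 0.023, -0.065, 0.546], [0.065, -0.006, -0.998, 1.218], [0.0, 0.0, 0.0, 1.0]]
bar [([371.0, 197.4], 0.96), ([420.7, 280.8], 0.83), ([354.2, 258.4], 0.7)]
fixture [([236.0, 168.3], 0.59)]
nose [([237.3, 140.4], 0.81), ([362.6, 117.0], 0.3)]
hold_down [([239.8, 145.8], 0.6)]
lane_mouth [([236.8, 166.4], 0.61), ([418.5, 207.2], 0.48)]
stub []
dogbone [([419.9, 210.8], 0.79), ([370.9, 197.0], 0.54)]
gauge [([237.7, 165.5], 0.62), ([246.0, 136.3], 0.57)]
```

View pics/top.png

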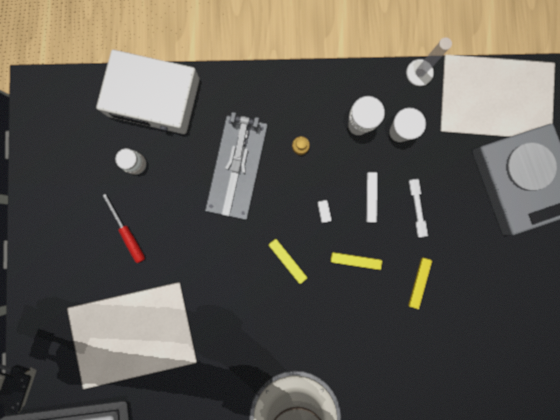

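View pics/scene.png

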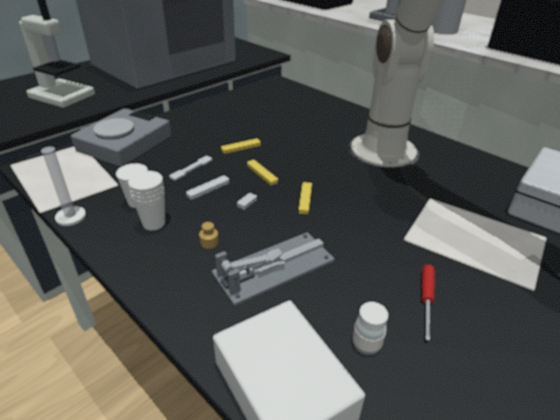

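The top picture has the plain bar at (372,197), the stub at (324,211), the waisted strip at (419,208), and yellow look-alikes at (288,261), (357,261) and (421,283). The fixture is at (237,168), with the lane running up the image. The long plain metallic piece at (372,197) fits the description, so I'll confirm it in a crop.

```bash
cat > h.py <<'E'
from plant import manip
import cv2,numpy as np
def ray(cam,uv,z,info=None):
    """world points on plane(s) z seen at pixels uv (N,2)"""
    i=info or manip.camera_info(cam);K=np.array(i["mtx"]);T=np.array(i["world_to_cam"])
    uv=np.atleast_2d(np.asarray(uv,float));d=np.c_[uv,np.ones(len(uv))]@np.linalg.inv(K).T@T[:3,:3]
    c=-T[:3,:3].T@T[:3,3];return c+d*((z-c[2])/d[:,2])[:,None]
def proj(P,i):
    T=np.array(i["world_to_cam"]);K=np.array(i["mtx"]);q=(np.atleast_2d(P)@T[:3,:3].T+T[:3,3])@K.T
    return q[:,:2]/q[:,2:]
E
python3 - <<'E'
from h import *
im=cv2.imread("pics/top.png")
cv2.imwrite("pics/crop.png",np.hstack([cv2.resize(im[160:250,310:440],None,fx=3,fy=3,interpolation=cv2.INTER_CUBIC),cv2.resize(im[105:225,195:280],(383,540),interpolation=cv2.INTER_CUBIC)[:270]]) if 0 else
 np.hstack([cv2.resize(im[160:240,310:440],(390,240),interpolation=cv2.INTER_CUBIC)[:, :], np.zeros((240,10,3),np.uint8), cv2.resize(im[105:225,195:285],(180,240))]))
f=cv2.resize(im[105:225,195:285],(450,600),interpolation=cv2.INTER_CUBIC)
b=cv2.resize(im[160:240,310:440],(345,212),interpolation=cv2.INTER_CUBIC)
o=np.zeros((600,800,3),np.uint8);o[:,:450]=f;o[:212,455:]=b;cv2.imwrite("pics/crop.png",o)
def seg(box,th):
    x0,y0,x1,y1=box;g=im[y0:y1,x0:x1].min(2)
    m=(g>th).astype(np.uint8);n,l,st,ce=cv2.connectedComponentsWithStats(m)
    k=1+st[1:,4].argmax();pts=np.argwhere(l==k)[:,::-1]+[x0,y0];return pts
for n,box,z in(("bar",(355,160,390,235),.014),("stub",(310,190,340,230),.014),("dog",(403,170,435,245),.008)):
    p=seg(box,90);w=ray("top",p,z)[:,:2]
    r=cv2.minAreaRect(w.astype(np.float32)*1000);print(n,len(p),np.round(w.mean(0),4),np.round(r[0],1),np.round(r[1],1),r[2])
p=seg((195,105,285,225),45);w=ray("top",p,.012)[:,:2]
r=cv2.minAreaRect(w.astype(np.float32)*1000);print("fix",len(p),r, np.round(cv2.boxPoints(r),1).tolist())
E
```

```text
bar 585 [ 0.5636 -0.2174] [ 564.  -217.2] [ 29.  132.5] 87.84159851074219
stub 250 [ 0.5297 -0.0914] [529.9 -91.4] [59.8 28.9] 9.618107795715332
dog 534 [ 0.533  -0.3406] [ 533.2 -340.6] [156.2  29. ] 6.827189922332764
fix 7450 ((659.6098022460938, 129.2400665283203), (237.26519775390625, 317.4369812011719), 88.71939086914062) [[498.29998779296875, 14.199999809265137], [815.5999755859375, 7.099999904632568], [820.9000244140625, 244.3000030517578], [503.6000061035156, 251.39999389648438]]
```

View pics/crop.png

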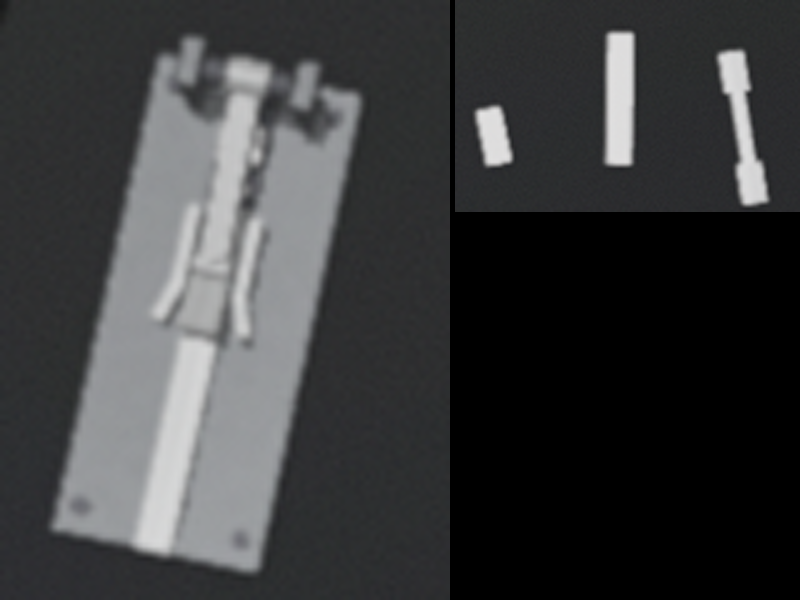

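The crop confirms the bar as the long plain piece (upper right, middle), with the stub to its left and the waisted strip to its right. The base-plate corners in the crop are about (52,530), (260,572), (160,52) and (360,95).

```bash
python3 - <<'E'
from h import *
from scipy.spatial.transform import Rotation as R
im=cv2.imread("pics/top.png")
c=np.array([(52,530),(260,572),(360,95),(158,55)])/5.+[194.6,104.6]
w=ray("top",c,.012)[:,:2];print(np.round(w,4).tolist(),[round(np.linalg.norm(w[i]-w[i-1]),4) for i in range(4)])
d=(w[2]+w[3]-w[0]-w[1]);print("corner ctr",w.mean(0),"yaw",np.arctan2(d[1],d[0]))
# lane near part: bright strip
x0,y0=195,105;g=im[105:225,195:285].min(2);m=(g>150).astype(np.uint8)
n,l,st,ce=cv2.connectedComponentsWithStats(m)
for k in range(1,n):
    if st[k,4]>40:
        p=np.argwhere(l==k)[:,::-1]+[x0,y0];r=cv2.minAreaRect((ray("top",p,.024)[:,:2]*1000).astype(np.float32));print(st[k],r,np.round(cv2.boxPoints(r),0).tolist())
# fine fit: threshold plate
m=(g>80).astype(np.uint8);n,l,st,ce=cv2.connectedComponentsWithStats(m);k=1+st[1:,4].argmax();p=np.argwhere(l==k)[:,::-1]+[x0,y0]
r=cv2.minAreaRect((ray("top",p,.012)[:,:2]*1000).astype(np.float32));print("plate",r)
s=manip.observe();Rm=R.from_quat(s["orientation"]).as_matrix();print(Rm.round(3).tolist())
i=manip.camera_info("wrist");T=np.array(i["world_to_cam"]);cc=-T[:3,:3].T@T[:3,3]
print("cam in tool",Rm.T@(cc-s["eef_pos"]),(Rm.T@T[:3,:3].T).round(3).tolist(),i["mtx"][0][0])
E
```

```text
[[0.5382, 0.2217], [0.5136, 0.1129], [0.7664, 0.0547], [0.7904, 0.1618]] [np.float64(0.2592), np.float64(0.1116), np.float64(0.2594), np.float64(0.1098)]
corner ctr [0.65213165 0.13777007] yaw -0.22987495623323057
[ 29  12  25  54 451] ((710.826416015625, 128.77407836914062), (36.49293518066406, 144.99960327148438), 70.35877990722656) [[636.0, 136.0], [773.0, 87.0], [785.0, 122.0], [649.0, 170.0]]
[46 43  8 25 77] ((668.616943359375, 116.36784362792969), (10.89781665802002, 65.18260955810547), 79.09381103515625) [[636.0, 117.0], [700.0, 105.0], [702.0, 116.0], [638.0, 128.0]]
[  12   55   50   58 1101] ((601.1031494140625, 148.24075317382812), (101.1826400756836, 155.39451599121094), 76.3585205078125) [[514.0, 117.0], [665.0, 81.0], [689.0, 179.0], [538.0, 216.0]]
plate ((657.3487548828125, 136.67401123046875), (112.27376556396484, 274.7804260253906), 76.48492431640625)
[[-0.947, 0.32, 0.0], [0.32, 0.947, 0.0], [0.0, 0.0, -1.0]]
cam in tool [ 0.08461856 -0.00038649 -0.15908325] [[0.0, -0.951, -0.309], [1.0, 0.0, 0.001], [-0.001, -0.309, 0.951]] 339.58875981062914
```

The fixture comes out at 259 × 110 mm, which matches the given size: centre (0.652, 0.138), yaw -0.23. The bar is 132 × 29 mm at (0.564, -0.217), yaw -0.038. I'll move above the bar's near end.

Request:
arm_command(
  increments=[
    [[0,0,0,-0.144,0.0918],[0,0,0,-0.144,0.0918],[-0.019,-0.0455,0,0,0.0918],[-0.019,-0.0455,0,0,0.0918],[-0.019,-0.0455,0,0,0.0918],[-0.019,-0.0455,0,0,0.0918],[-0.019,-0.0455,0,0,0.0918],[-0.019,-0.0455,0,0,0.0918],[-0.019,-0.0455,0,0,0.0918],[-0.019,-0.0455,0,0,0.0918],[-0.019,-0.0455,0,0,0.0918],[-0.019,-0.0455,0,0,0.0918],[-0.019,-0.0455,0,0,0.0918],[-0.019,-0.0455,0,0,0.0918],[-0.019,-0.0455,0,0,0.0918],[-0.019,-0.0455,0,0,0.0918],[-0.019,-0.0455,0,0,0.0918],[-0.019,-0.0455,0,0,0.0918],[-0.019,-0.0455,0,0,0.0918],[-0.019,-0.0455,0,0,0.0918]],
  ],
  newtons=40,
)

```text
time: 3.4
eef_pos: [0.5195, -0.2169, 0.2269]
orientation: [0.019, 1.0, 0.0, 0.0]
contact_force: [0.5, 0.0, -0.4]
gripper_width: 0.092
finger_force: 0.0
```

```bash
cat >> h.py <<'E'
from scipy.spatial.transform import Rotation as R
def state():
    s=manip.observe();Rm=R.from_quat(s["orientation"]).as_matrix();return s,Rm,np.array(s["eef_pos"])
E
python3 - <<'E'
from h import *
s,Rm,p=state();i=manip.camera_info("wrist");im=manip.grab_frame("wrist");cv2.imwrite("pics/w1.png",im)
print(s["time"],p,Rm.round(3).tolist())
print(np.round(proj([.564,-.217,.014],i),0))
g=im.min(2);m=(g>90).astype(np.uint8);n,l,st,ce=cv2.connectedComponentsWithStats(m)
for k in range(1,n):
    if st[k,4]>300:
        q=np.argwhere(l==k)[:,::-1];w=ray("wrist",q,.014,i);r=cv2.minAreaRect((w[:,:2]*1000).astype(np.float32));print(st[k],np.round(ce[k]),r)
E
```

```text
3.4 [ 0.51949581 -0.21688637  0.22694278] [[-0.999, 0.037, 0.001], [0.037, 0.999, -0.0], [-0.001, 0.0, -1.0]]
[[281. 213.]]
[ 128    0   32   67 1523] [143.  31.] ((368.8830871582031, -346.11285400390625), (22.986228942871094, 61.50803756713867), 71.74809265136719)
[ 459    0   82  112 3005] [500.  52.] ((401.91949462890625, 9.83359146118164), (128.7656707763672, 22.504573822021484), 37.54579544067383)
[ 292   40   95   38 2238] [339.  58.] ((401.269287109375, -152.3535614013672), (93.34969329833984, 22.99253273010254), 79.95477294921875)
[ 119  122   80  180 3993] [163. 224.] ((574.8675537109375, -351.7990417480469), (83.12396240234375, 234.8067169189453), 71.7240219116211)
[ 377  154   29   52 1146] [391. 179.] ((529.6647338867188, -91.72613525390625), (57.47178649902344, 26.572843551635742), 9.974864959716797)
[ 270  157   23  108 2241] [281. 210.] ((564.3656616210938, -217.13392639160156), (24.47547149658203, 131.32748413085938), 87.02890014648438)
[ 527  202   33   73 1096] [548. 246.] ((613.4803466796875, 94.04261779785156), (95.93229675292969, 38.067691802978516), 12.197598457336426)
[ 375  248   66   54 1705] [409. 278.] ((653.265380859375, -65.656982421875), (113.82952880859375, 38.517356872558594), 42.14662551879883)
[ 181  334   64   43 2265] [217. 357.] ((763.2338256835938, -317.259765625), (88.5018081665039, 69.28827667236328), 87.8509521484375)
[ 284  334   50   32 1327] [307. 351.] ((758.7451782226562, -186.30296325683594), (66.62693786621094, 50.50895690917969), 87.85203552246094)
[116 417 244   3 632] [234. 418.] ((875.25146484375, -290.880615234375), (351.7596435546875, 3.817929983139038), 87.84654235839844)
```

Request:
arm_command(
  increments=[
    [[0,0.0018,0.035,0.01,0.0918],[0,0,0.04,0,0.07],[0,0,0.04,0,0.06],[0,0,0.04,0,0.05],[0,0,0.035,0,0.05],[0,0,0.02,0,0.05],[0,0,0.008,0,0.05],[0,0,0.005,0,0.05],[0,0,0,0,0.05],[0,0,0,0,0.01],[0,0,0,0,0.01],[0,0,0,0,0.01],[0,0,0,0,0.01],[0,0,0,0,0.01]],
  ],
  newtons=50,
)

```text
time: 5.2
eef_pos: [0.5191, -0.2138, 0.0041]
orientation: [0.024, 1.0, -0.0, 0.0]
contact_force: [-0.2, -0.3, 4.6]
gripper_width: 0.0236
finger_force: 50.0
```

Request:
arm_command(
  increments=[
    [[0,0,0.0,0,0.01],[0,0,-0.01,0,0.01],[0,0,-0.03,0,0.01],[0,0,-0.03,0,0.01],[0,0,-0.03,0,0.01],[0,0,0,0.091,0.01],[0,0,0,0.091,0.01],[0.0096,0.0373,0,0,0.01],[0.0096,0.0373,0,0,0.01],[0.0096,0.0373,0,0,0.01],[0.0096,0.0373,0,0,0.01],[0.0096,0.0373,0,0,0.01],[0.0096,0.0373,0,0,0.01],[0.0096,0.0373,0,0,0.01],[0.0096,0.0373,0,0,0.01],[0.0096,0.0373,0,0,0.01],[0.0096,0.0373,0,0,0.01],[0,0,0,0,0.01],[0,0,0,0,0.01]],
  ],
  newtons=60,
)

```text
time: 7.58
eef_pos: [0.5101, 0.1708, 0.1036]
orientation: [0.115, 0.993, -0.0, -0.0]
contact_force: [-0.2, -0.8, 0.4]
gripper_width: 0.0234
finger_force: 60.0
```

```bash
python3 - <<'E'
from h import *
s,Rm,p=state();i=manip.camera_info("wrist");im=manip.grab_frame("wrist");cv2.imwrite("pics/w2.png",im)
print(s["time"],p,Rm.round(3).tolist(),s["gripper_width"],s["contact_force"],s["wrist_torque"])
F=np.array([[np.cos(.23),np.sin(.23)],[-np.sin(.23),np.cos(.23)]])
print("TCP in fixture",F@(p[:2]-[.652,.138]))
def fx(x,y,z): return [*(F.T@[x,y]+[.652,.138]),z]
for n,P in dict(nearL=fx(-.13,.055,.012),nearR=fx(-.13,-.055,.012),farL=fx(.13,.055,.012),farR=fx(.13,-.055,.012),lane0=fx(-.13,0,.024),lane1=fx(-.02,0,.024)).items(): print(n,proj(P,i).round(0))
# predicted bar if grip at -45
for bx in(-.065,.065): print("bar end",proj(p+Rm@[-(bx+.045),0,-.010],i).round(0))
E
```

```text
7.575 [0.51005498 0.17077766 0.10363672] [[-0.974, 0.228, -0.001], [0.228, 0.974, -0.001], [0.0, -0.001, -1.0]] 0.02339979880636119 [-0.22407338 -0.83854169  0.42279341] [-0.03820482  0.00155807 -0.04491888]
TCP in fixture [-0.13073453  0.06427478]
nearL [[270. 216.]]
nearR [[151. 271.]]
farL [[387. 437.]]
farR [[288. 471.]]
lane0 [[206. 251.]]
lane1 [[270. 355.]]
bar end [[280. 239.]]
bar end [[280. 440.]]
```

View pics/w2.png

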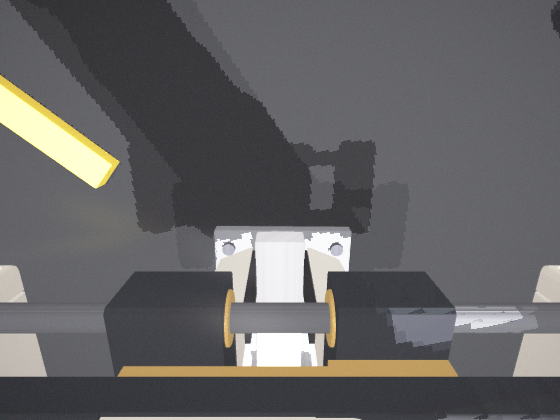

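Held bar: the white strip at columns 255–305 with its rear end at row 232. The fixture plate's near edge is at row 228, columns 216–350. My printed fixture transform had a sign error, so I'll redo the check correctly with these pixels.

```bash
cat >> h.py <<'E'
C=np.array([.652,.138]);PS=-.23
F=np.array([[np.cos(PS),np.sin(PS)],[-np.sin(PS),np.cos(PS)]])  # world->fixture
def tofix(p): return F@(np.asarray(p)[:2]-C)
E
python3 - <<'E'
from h import *
s,Rm,p=state();i=manip.camera_info("wrist")
print("TCP fix",tofix(p),"tool yaw",np.arctan2(-Rm[1,0],-Rm[0,0]))
for q in((216,228),(350,228)): print("plate corner",tofix(ray("wrist",q,.012,i)[0]))
im=cv2.imread("pics/w2.png")
print("row238",[int(v) for v in im[238,210:356:3].min(1)])
print("row245",[int(v) for v in im[245,240:322:2].min(1)])
print("col280",[int(v) for v in im[222:262:1,280].min(1)])
for q in((255,245),(305,245),(280,232),(280,241)):
    w=ray("wrist",q,p[2]+.010,i)[0];print("bar pt in tool",(Rm.T@(w-p)).round(4),"on lane top z: fix",tofix(ray("wrist",q,.024,i)[0]).round(4))
E
```

```text
TCP fix [-0.14537759 -0.0011269 ] tool yaw -0.2309472770778363
plate corner [-0.13049765 -0.05167846]
plate corner [-0.13044062  0.05455527]
row238 [98, 101, 161, 167, 161, 161, 168, 161, 162, 172, 168, 250, 250, 250, 247, 176, 222, 220, 219, 221, 219, 223, 223, 221, 223, 225, 225, 220, 220, 220, 222, 215, 167, 158, 250, 250, 250, 251, 251, 250, 250, 250, 250, 250, 250, 251, 251, 97, 95]
row245 [250, 249, 250, 250, 250, 250, 160, 169, 237, 241, 241, 239, 240, 243, 244, 242, 243, 243, 243, 244, 244, 243, 242, 241, 241, 243, 243, 240, 240, 242, 238, 239, 236, 250, 250, 249, 249, 249, 249, 250, 250]
col280 [58, 58, 62, 62, 121, 137, 141, 144, 151, 191, 216, 219, 223, 222, 223, 219, 223, 224, 226, 225, 240, 243, 244, 244, 244, 244, 245, 244, 244, 244, 243, 244, 244, 244, 244, 243, 244, 244, 243, 243]
bar pt in tool [ 0.0167 -0.0119 -0.01  ] on lane top z: fix [-0.1212 -0.0201]
bar pt in tool [ 0.0167  0.012  -0.01  ] on lane top z: fix [-0.1212  0.0182]
bar pt in tool [ 0.0234  0.0001 -0.01  ] on lane top z: fix [-0.132  -0.0009]
bar pt in tool [ 0.0187  0.0001 -0.01  ] on lane top z: fix [-0.1246 -0.0009]
```

Request:
arm_command(
  increments=[
    [[0,0.0016,0.02,0,0.01],[0,0,0.025,0,0.01],[0,0,0.018,0,0.01],[0,0,0.008,0,0.01],[0,0,0.002,0,0.01],[0,0,0.001,0,0.01],[0,0,0.0,0,0.01],[0,0,0,0,0.01]],
  ],
)

```text
time: 8.62
eef_pos: [0.5111, 0.1731, 0.0302]
orientation: [0.115, 0.993, 0.0, 0.0]
contact_force: [-0.2, -0.9, -0.9]
gripper_width: 0.0231
finger_force: 60.0
```

```bash
python3 - <<'E'
from h import *
s,Rm,p=state();print(p,tofix(p),s["contact_force"],s["wrist_torque"])
im=manip.grab_frame("scene");cv2.imwrite("pics/s2.png",cv2.resize(im[210:320,190:350],(800,550),interpolation=cv2.INTER_CUBIC))
E
```

```text
[0.5111076  0.17311552 0.03021239] [-0.14518775  0.00207051] [-0.16853994 -0.88369809 -0.86113369] [0.04424237 0.03334892 0.00175944]
```

View pics/s2.png

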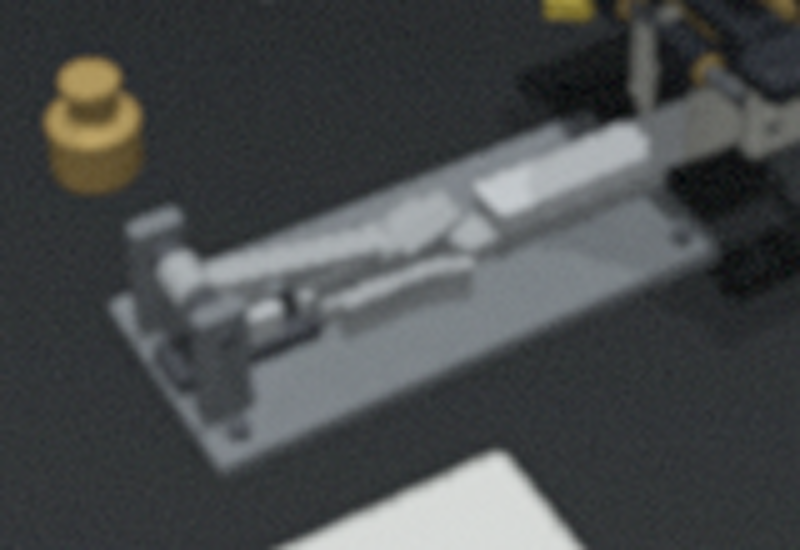

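The bar's front end is at crop (480,195), just short of the lip and in line with the lane. The gauge pad shows near crop (265,310), beyond the cheek end at (325,305). I'll locate the pad by projection and settle the bar.

```bash
python3 - <<'E'
from h import *
i=manip.camera_info("scene")
def pr(x,y,z):
    q=proj([*(F.T@[x,y]+C),z],i)[0];return ((q-[190,210])*5).round(0).tolist()
print("cheek ends z.032 (L y+15)",pr(.05,.015,.032),pr(-.012,.018,.032),"pillar top",pr(.115,.03,.074),pr(.115,-.03,.074))
print("plate corners",pr(.13,.055,.012),pr(-.13,.055,.012))
for z in(.024,.031,.038): print("y=0 z",z,[(x,pr(x/1000,0,z)) for x in(45,55,65,75,85)])
print("y=+9 z .036",[(x,pr(x/1000,.009,.036)) for x in(45,55,65,75,85)])
E
```

```text
cheek ends z.032 (L y+15) [340.0, 296.0] [464.0, 248.0] pillar top [218.0, 304.0] [152.0, 217.0]
plate corners [220.0, 462.0] [719.0, 236.0]
y=0 z 0.024 [(45, [333.0, 284.0]), (55, [313.0, 292.0]), (65, [293.0, 300.0]), (75, [273.0, 309.0]), (85, [253.0, 318.0])]
y=0 z 0.031 [(45, [332.0, 272.0]), (55, [313.0, 281.0]), (65, [293.0, 289.0]), (75, [272.0, 297.0]), (85, [252.0, 306.0])]
y=0 z 0.038 [(45, [332.0, 261.0]), (55, [312.0, 269.0]), (65, [292.0, 277.0]), (75, [272.0, 286.0]), (85, [251.0, 295.0])]
y=+9 z .036 [(45, [343.0, 277.0]), (55, [323.0, 285.0]), (65, [302.0, 293.0]), (75, [282.0, 302.0]), (85, [262.0, 311.0])]
```

Request:
arm_command(
  increments=[
    [[0,-0.001,0.001,0,0.01],[0,0,0.001,0,0.01],[0,0,0,0,0.01],[0,0,0,0,0.01]],
  ],
)

```text
time: 9.18
eef_pos: [0.5105, 0.1718, 0.028]
orientation: [0.115, 0.993, -0.0, -0.0]
contact_force: [-1.2, -0.9, 3.6]
gripper_width: 0.0232
finger_force: 60.0
```

Request:
arm_command(
  increments=[
    [[-0.004,0,-0.0004,0,0.01],[-0.006,0,0,0,0.01],[-0.006,0,0,0,0.01],[-0.005,0,0,0,0.01],[-0.003,0,0,0,0.01],[-0.002,0,0,0,0.01],[-0.002,0,0,0,0.01],[0,0,0,0,0.01]],
  ],
)

```text
time: 10.18
eef_pos: [0.5382, 0.1654, 0.0281]
orientation: [0.115, 0.993, 0.0, 0.0]
contact_force: [0.5, 0.3, 1.1]
gripper_width: 0.0232
finger_force: 60.0
```

```bash
cat > st.py <<'E'
from h import *
s,Rm,p=state();f=np.array(s["contact_force"])
print("t",s["time"],"TCPfix",tofix(p).round(4),"z",p[2].round(4),"yaw",round(np.arctan2(-Rm[1,0],-Rm[0,0]),4),"F fix",(F@f[:2]).round(2),f[2].round(2),"T",np.round(s["wrist_torque"],2),s["gripper_width"])
E
python3 st.py
```

```text
t 10.175 TCPfix [-0.1171  0.0008] z 0.0281 yaw -0.2299 F fix [0.39 0.37] 1.06 T [-0.06  0.04  0.03] 0.023194376787327903
```

Request:
arm_command(
  increments=[
    [[-0.002,0,0,0,0.01],[-0.002,0,0,0,0.01],[-0.002,0,0,0,0.01],[-0.002,0,0,0,0.01],[-0.002,0,0,0,0.01],[-0.002,0,0,0,0.01]],
  ],
)

```text
time: 10.92
eef_pos: [0.5474, 0.1634, 0.0281]
orientation: [0.114, 0.993, -0.0, -0.002]
contact_force: [-9.1, 0.4, 10.5]
gripper_width: 0.0231
finger_force: 60.0
```

```bash
python3 st.py
```

```text
t 10.925 TCPfix [-0.1076  0.0009] z 0.0281 yaw -0.2293 F fix [-8.93 -1.63] 10.49 T [ 0.37  1.94 -0.03] 0.023120322171836412
```

Request:
arm_command(
  increments=[
    [[-0.002,0,-0.0003,0,0.01],[-0.002,0,-0.0002,0,0.01],[-0.002,0,0,0,0.01],[-0.002,0,0,0,0.01]],
  ],
)

```text
time: 11.42
eef_pos: [0.5499, 0.163, 0.028]
orientation: [0.113, 0.994, -0.001, -0.007]
contact_force: [-18.7, 2.8, 17.8]
gripper_width: 0.0234
finger_force: 60.0
```

```bash
python3 st.py
```

```text
t 11.425 TCPfix [-0.1051  0.0011] z 0.028 yaw -0.2274 F fix [-18.87  -1.49] 17.78 T [ 0.72  4.06 -0.12] 0.02341389982842429
```

Request:
arm_command(
  increments=[
    [[-0.001,0,-0.0008,0,0.01],[-0.002,0,-0.0008,0,0.01],[-0.002,0,-0.0004,0,0.01],[-0.001,0,0,0,0.01]],
  ],
)

```text
time: 11.92
eef_pos: [0.5563, 0.1608, 0.0283]
orientation: [0.114, 0.994, -0.001, -0.006]
contact_force: [-12.5, 3.9, 2.3]
gripper_width: 0.0231
finger_force: 60.0
```

```bash
python3 st.py
```

```text
t 11.925 TCPfix [-0.0984  0.0004] z 0.0283 yaw -0.2275 F fix [-13.02   0.96] 2.28 T [0.78 2.67 0.02] 0.023091275417408897
```

Request:
arm_command(
  increments=[
    [[-0.002,0,-0.0001,0,0.01],[-0.002,0,-0.0001,0,0.01],[-0.002,0,0,0,0.01],[-0.002,0,0,0,0.01]],
  ],
)

```text
time: 12.42
eef_pos: [0.56, 0.1599, 0.0281]
orientation: [0.113, 0.994, -0.001, -0.01]
contact_force: [-23.8, 4.9, 12.4]
gripper_width: 0.0233
finger_force: 60.0
```

```bash
python3 st.py
```

```text
t 12.425 TCPfix [-0.0946  0.0004] z 0.0281 yaw -0.2266 F fix [-24.26  -0.69] 12.42 T [1.11 4.98 0.  ] 0.02333032016207602
```

Request:
arm_command(
  increments=[
    [[0,0,-0.0008,0,0.01],[-0.001,0,-0.0008,0,0.01],[-0.001,0,0,0,0.01]],
  ],
)

```text
time: 12.8
eef_pos: [0.5662, 0.1585, 0.0299]
orientation: [0.113, 0.994, -0.001, -0.006]
contact_force: [-8.2, 2.0, -1.0]
gripper_width: 0.0231
finger_force: 60.0
```

```bash
python3 st.py
```

```text
t 12.8 TCPfix [-0.0882  0.0004] z 0.0299 yaw -0.2273 F fix [-8.44  0.06] -1.02 T [0.46 1.88 0.02] 0.023087099798034565
```

Request:
arm_command(
  increments=[
    [[-0.002,0,0,0,0.01],[-0.002,0,0,0,0.01],[-0.002,0,0,0,0.01],[-0.002,0,0,0,0.01],[-0.002,0,0,0,0.01]],
  ],
)

```text
time: 13.42
eef_pos: [0.5776, 0.1555, 0.03]
orientation: [0.114, 0.993, -0.001, -0.005]
contact_force: [-7.6, 2.0, -2.7]
gripper_width: 0.0231
finger_force: 60.0
```

```bash
python3 st.py; python3 - <<'E'
from h import *
im=manip.grab_frame("scene");cv2.imwrite("pics/s3.png",cv2.resize(im[210:320,190:350],(800,550),interpolation=cv2.INTER_CUBIC))
E
```

```text
t 13.425 TCPfix [-0.0765  0.0001] z 0.03 yaw -0.2285 F fix [-7.86  0.26] -2.71 T [0.49 1.77 0.01] 0.023118859877199673
```

View pics/s3.png

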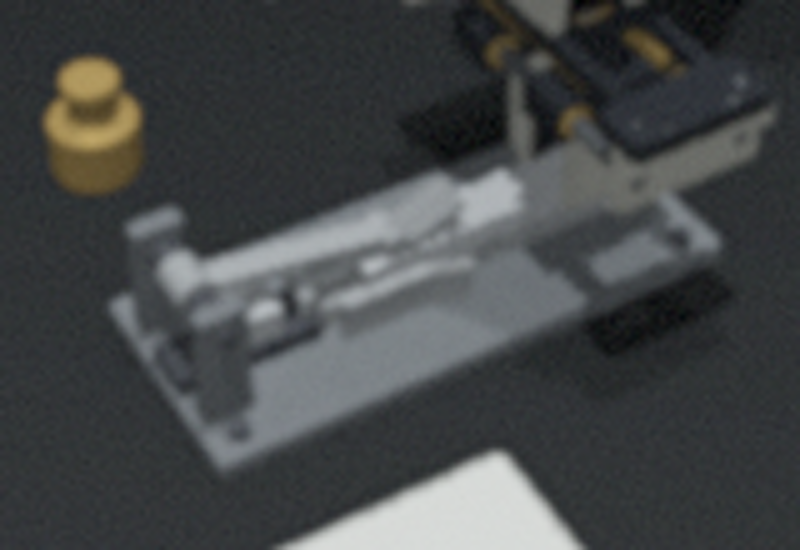

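The bar's tip shows lit at crop (362,267), beneath the raised arm, so x ≈ 34 mm, in agreement with dead reckoning. The pad looks like the small upright at crop (305,295), about x = 60–65. The drag is steady at 7.9 N.

Request:
arm_command(
  increments=[
    [[-0.002,0,0,0,0.01],[-0.002,0,0,0,0.01],[-0.002,0,0,0,0.01],[-0.001,0,0,0,0.01],[-0.001,0,0,0,0.01]],
  ],
)

```text
time: 14.1
eef_pos: [0.5855, 0.1536, 0.0299]
orientation: [0.114, 0.993, -0.001, -0.004]
contact_force: [-7.3, 3.0, -3.3]
gripper_width: 0.0233
finger_force: 60.0
```

```bash
python3 st.py
```

```text
t 14.1 TCPfix [-0.0683  0.0001] z 0.0299 yaw -0.2286 F fix [-7.73  1.22] -3.34 T [0.48 1.6  0.03] 0.023251014643112113
```

Request:
arm_command(
  increments=[
    [[-0.001,0,0,0,0.01],[-0.001,0,0,0,0.01],[-0.001,0,0,0,0.01]],
  ],
)

```text
time: 14.48
eef_pos: [0.5884, 0.1529, 0.0299]
orientation: [0.114, 0.993, -0.001, -0.004]
contact_force: [-6.5, 1.2, -4.2]
gripper_width: 0.0232
finger_force: 60.0
```

Request:
arm_command(
  increments=[
    [[-0.001,0,0,0,0.01],[-0.001,0,0,0,0.01]],
  ],
)

```text
time: 14.72
eef_pos: [0.5904, 0.1525, 0.0299]
orientation: [0.114, 0.993, -0.001, -0.004]
contact_force: [-6.5, 1.1, -3.6]
gripper_width: 0.023
finger_force: 60.0
```

```bash
python3 st.py
```

```text
t 14.725 TCPfix [-0.0633  0.0001] z 0.0299 yaw -0.2286 F fix [-6.63 -0.39] -3.61 T [0.45 1.56 0.04] 0.02303731777832472
```

Request:
arm_command(
  increments=[
    [[-0.001,0,0,0,0.01],[-0.001,0,0,0,0.01],[-0.001,0,0,0,0.01]],
  ],
)

```text
time: 15.1
eef_pos: [0.5933, 0.1518, 0.0298]
orientation: [0.114, 0.993, -0.001, -0.004]
contact_force: [-6.6, 2.7, -4.1]
gripper_width: 0.0234
finger_force: 60.0
```

Request:
arm_command(
  increments=[
    [[-0.001,0,0,0,0.01],[-0.001,0,0,0,0.01],[-0.001,0,0,0,0.01]],
  ],
)

```text
time: 15.48
eef_pos: [0.5963, 0.1511, 0.0298]
orientation: [0.114, 0.993, -0.001, -0.004]
contact_force: [-6.5, 2.4, -4.1]
gripper_width: 0.0231
finger_force: 60.0
```

Request:
arm_command(
  increments=[
    [[-0.001,0,0,0,0.01],[-0.001,0,0,0,0.01]],
  ],
)

```text
time: 15.72
eef_pos: [0.5982, 0.1506, 0.0297]
orientation: [0.114, 0.993, -0.001, -0.004]
contact_force: [-6.1, 1.2, -4.4]
gripper_width: 0.0229
finger_force: 60.0
```

Request:
arm_command(
  increments=[
    [[-0.001,0,0,0,0.01],[-0.001,0,0,0,0.01]],
  ],
)

```text
time: 15.98
eef_pos: [0.6003, 0.1501, 0.0297]
orientation: [0.114, 0.993, -0.001, -0.004]
contact_force: [-5.5, 1.5, -4.4]
gripper_width: 0.023
finger_force: 60.0
```

Request:
arm_command(
  increments=[
    [[-0.001,0,0,0,0.01],[-0.001,0,0,0,0.01]],
  ],
)

```text
time: 16.23
eef_pos: [0.6023, 0.1496, 0.0297]
orientation: [0.114, 0.993, -0.001, -0.004]
contact_force: [-6.8, 1.2, -4.7]
gripper_width: 0.0236
finger_force: 60.0
```

Request:
arm_command(
  increments=[
    [[-0.001,0,0,0,0.01],[0,0,0,0,0.01]],
  ],
)

```text
time: 16.48
eef_pos: [0.6032, 0.1494, 0.0297]
orientation: [0.114, 0.993, -0.001, -0.004]
contact_force: [-6.3, 0.5, -4.7]
gripper_width: 0.0235
finger_force: 60.0
```

Request:
arm_command(
  increments=[
    [[-0.001,0,0,0,0.01],[-0.0005,0,0,0,0.01]],
  ],
)

```text
time: 16.73
eef_pos: [0.6033, 0.1494, 0.0293]
orientation: [0.114, 0.993, -0.001, -0.006]
contact_force: [-9.1, 1.4, -4.3]
gripper_width: 0.0232
finger_force: 60.0
```

Request:
arm_command(
  increments=[
    [[-0.001,0,0,0,0.01],[0,0,0,0,0.01]],
  ],
)

```text
time: 16.98
eef_pos: [0.6039, 0.1493, 0.0292]
orientation: [0.114, 0.993, -0.001, -0.006]
contact_force: [-8.9, 2.7, -3.8]
gripper_width: 0.0229
finger_force: 60.0
```

Request:
arm_command(
  increments=[
    [[-0.001,0,0,0,0.01],[0,0,0,0,0.01],[0,0,0,0,0.01]],
  ],
)

```text
time: 17.35
eef_pos: [0.6047, 0.149, 0.0291]
orientation: [0.114, 0.993, -0.001, -0.006]
contact_force: [-10.4, 2.7, -1.9]
gripper_width: 0.0233
finger_force: 60.0
```

```bash
python3 st.py
```

```text
t 17.35 TCPfix [-0.0486 -0.    ] z 0.0291 yaw -0.2282 F fix [-10.7    0.27] -1.94 T [0.49 2.1  0.03] 0.0232706836415137
```

The pad was touched at TCP x 0.6033 (a 3 N jump) and the bar has gone about 1.5 mm further. I'll relieve the push, set the rear end down and release.

Request:
arm_command(
  increments=[
    [[0.001,0,0.0004,0,0.01],[0.0005,0,0.0004,0,0.01],[0,0,0,0,0.01]],
  ],
  newtons=40,
)

```text
time: 17.73
eef_pos: [0.6046, 0.1491, 0.0289]
orientation: [0.114, 0.993, -0.001, -0.005]
contact_force: [-7.5, 2.6, -2.6]
gripper_width: 0.0233
finger_force: 40.0
```

```bash
python3 st.py
```

```text
t 17.725 TCPfix [-0.0486 -0.    ] z 0.0289 yaw -0.2287 F fix [-7.94  0.82] -2.63 T [0.35 1.63 0.03] 0.02333525301810107
```

Request:
arm_command(
  increments=[
    [[0.001,0,0.0004,0,0.01],[0.0005,0,0.0004,0,0.01],[0,0,0,0,0.01],[0,0,0,0,0.01],[0,0,0,0,0.01]],
  ],
  newtons=12,
)

```text
time: 18.35
eef_pos: [0.6047, 0.1489, 0.0287]
orientation: [0.115, 0.993, -0.001, -0.003]
contact_force: [-5.6, 1.6, -3.2]
gripper_width: 0.0241
finger_force: 12.0
```

```bash
python3 st.py
```

```text
t 18.35 TCPfix [-0.0485 -0.0002] z 0.0287 yaw -0.2296 F fix [-5.78  0.33] -3.16 T [ 0.25  1.2  -0.13] 0.024100454500322745
```

Request:
arm_command(
  increments=[
    [[0,0,0,0,0.026],[0,0,0,0,0.03],[0,0,0,0,0.04],[0,0,0,0,0.05],[0,0,0,0,0.05]],
  ],
)

```text
time: 18.98
eef_pos: [0.6086, 0.149, 0.0309]
orientation: [0.115, 0.993, 0.0, 0.0]
contact_force: [-0.6, 0.6, 0.2]
gripper_width: 0.0493
finger_force: 0.0
```

```bash
python3 st.py
```

```text
t 18.975 TCPfix [-0.0448  0.0008] z 0.0309 yaw -0.2298 F fix [-0.68  0.43] 0.17 T [ 0.02  0.02 -0.  ] 0.04926987858375842
```

Request:
arm_command(
  increments=[
    [[0,0,-0.01,0,0.05],[0,0,-0.03,0,0.05],[0.02,0,-0.04,0,0.05],[0.04,0,-0.04,0,0.05],[0.04,0,-0.04,0,0.05],[0.04,0,0,0,0.05],[0.03,0,0,0,0.05],[0,0,0,0,0.05]],
  ],
)

```text
time: 19.98
eef_pos: [0.4409, 0.1886, 0.1917]
orientation: [0.113, 0.994, 0.0, 0.0]
contact_force: [-0.1, -0.1, -0.0]
gripper_width: 0.05
finger_force: 0.0
```

```bash
python3 - <<'E'
from h import *
s,Rm,p=state();i=manip.camera_info("wrist");w=manip.grab_frame("wrist");a=manip.grab_frame("scene");t=manip.grab_frame("top")
print(s["time"],p,s["contact_force"])
o=np.zeros((600,800,3),np.uint8)
o[:300,:400]=cv2.resize(w,(400,300));o[:300,400:]=cv2.resize(a[215:315,210:343],(400,300),interpolation=cv2.INTER_CUBIC)
o[300:,:225]=cv2.resize(t[105:225,195:285],(225,300),interpolation=cv2.INTER_CUBIC)
o[300:,240:640]=cv2.resize(t,(400,300))
cv2.imwrite("pics/end.png",o);cv2.imwrite("pics/wend.png",w)
for n,P in dict(rear=(-.0673,0,.038),front=(.0627,0,.038),lane0=(-.13,0,.024)).items(): print(n,proj([*(F.T@P[:2]+C),P[2]],i).round(0)*400/560)
E
```

```text
19.975 [0.44094598 0.18860725 0.19174011] [-0.08191308 -0.1450572  -0.02172544]
rear [[198.57142857 230.        ]]
front [[198.57142857 295.        ]]
lane0 [[198.57142857 188.57142857]]
```

View pics/end.png

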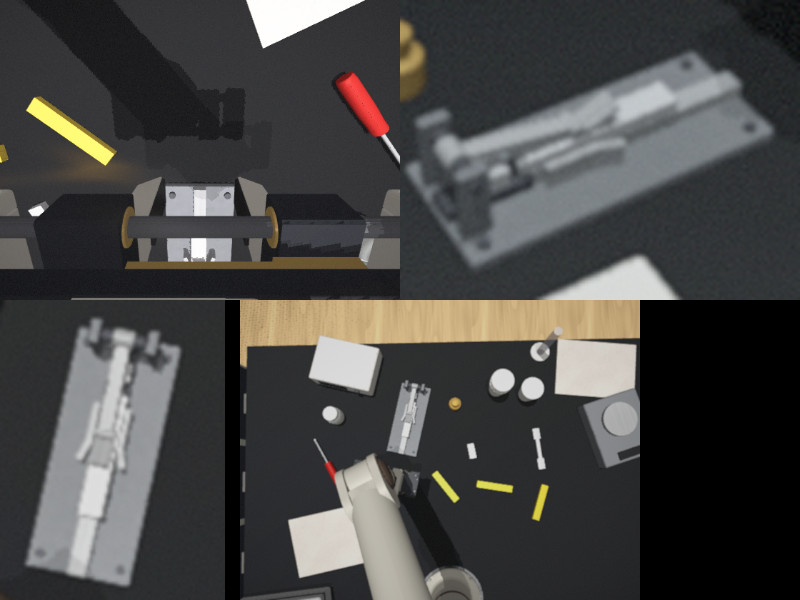

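The bar lies straight in the lane beneath the raised arm, with its front end at the pad (end picture: scene crop around (640,100), top crop around (90,500)). The bystanders have not moved and the robot is clear, so I'll hand in.

```bash
python3 -c "
from plant import manip
print(manip.finish_job())"
```

```text
the job is handed in; nothing more can be done
None
```

I loaded the bar into the fixture and handed the job in, with no verdict returned: it lies straight in the lane under the hold-down arm, about 1.5 mm into the gauge pad (judged from tool force and travel), and nothing else on the bench looks moved.

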